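# Hook a wick spool out of a deep rack bay

## Robot

A 7-joint arm with a two-finger parallel gripper is mounted at the origin on a cart in front of the work surface, level with it; the furniture and walls round the work are solid. World frame = base frame: x ahead of the robot, y to its left, z up, the work surface at z = 0. Lengths are in m, angles in rad, forces in N, time in s.
With the tool pointing down it reaches from about 0.425 to 0.875 m from the base axis. Payload 4.7 kg.
Tool frame: the origin (TCP) lies on the centre line of the jaws, within the pads' length; the fingertips stand 14 mm ahead of it and the grasp point (between the pads) lies 5 mm behind it; z points along the fingers, y is the direction in which the jaws open and shut (so a half turn about z gives the same grasp; the last joint's range is limited). The gripper opens to 87 mm and grips with 3 to 60 N. Pads are 19 mm wide; open, the fingers measure 117 mm over their backs; the gripper's body (75 mm by 190 mm) begins 51 mm behind the grasp point.
Start: joints at [1.301, 0.321, -0.07, 1.45, 0.023, 1.371, -0.057], TCP at [0.182, -0.624, 0.237] pointing down, gripper open.
Joint ranges: [-2.86, 2.86], [-0.3, 2.09], [-1.38, 1.24], [0.06, 2.45], [-1.56, 4.7], [0.09, 2.05], [-2.69, 2.69]. Speed limits (rad/s): [2.57, 2.57, 3.14, 3.14, 3.14, 3.14, 3.14].

## Interface

Orientations are given as a rotation vector (axis times angle).
In Python, from bench import ctrl gives the robot as it stands. The module is installed in compiled form; this text tells all that it offers.
- The arm moves only by the tool step_arm, never from a script. Its argument "plan" is a list of rows, each a list of 3 entries, a list of its own where there are three numbers: the turn, a rotation vector about the tool's x, y, z in rad, then the shift along the tool's x, y, z in m, then the closure in counts, from 0 (fully open) to 255 (shut). In form: [[[rx, ry, rz], [x, y, z], hand], ...]. A call has exactly 10 rows; each row is the pose to reach, as a shift and turn from the pose commanded when the call began, along the tool's axes at that moment; what a row does not reach only later rows make up. A row lasts 1/8 s, in which the tool goes at most 62.5 mm and 10.7 degrees, less where a joint would pass 70% of its speed; a pose out of reach is approached as far as the arm can. A call with a gripper value outside its range is refused whole. The fingers move at their own pace and stop on an object; "squeeze" is the grip in N (left out, the last holds). Time passes only in rows, so rows that repeat a pose let the fingers close, or fill a call up. It gives the time, the measured TCP pose, the force and the opening at its end, in the units of the state.
- ctrl.get_state(): the state, without advancing time (a new reading comes with each control period).
- ctrl.get_image(name): name is "side" or "top"; returns the picture (420x560x3 uint8, red, green, blue); there is no depth.
- ctrl.calibration(name): a dict with "fov_y" (degrees; the focal length in pixels is half the picture's height over the tangent of half this angle, whatever the lens; pixels are square), "cx", "cy" (the principal point, pixels), "rvec" (rotation vector, rad) and "tvec" (3), from world to camera coordinates, as OpenCV has them. Camera axes: x right, y down, z forward; pixel columns grow to the right and rows downward; lengths in m; the calibration is good to about 2 mm. A picture is of the moment at which its call begins. calibration takes no time and is no camera call.
- ctrl.close_job(): hands the job in, once; it reports no verdict.
Trained networks look in the newest picture that a camera, given by its name, has taken for a name from the list of things; names that differ only in an ending like _2 or _b are one class to them, and where a whole thing is asked for, a point or a joint stands for the part that bears it (a point fixed in the world has none). Each returns a list of dicts, best first, with "score" (0 to 1); they miss things now and then, are a little off and sometimes report something else, mostly with a low value. They report only what shows in the picture. A call takes as long as a camera call. They do not tell look-alikes from the thing itself.
- ctrl.cut_out(camera, label): "pixels" (420x560 bool, what is visible of it) and "rect" ([left, top, width, height] in pixels, round what is visible of it).
The state is a dict: "time": time; "joint_positions": joint angles; "qd": joint speeds; "joint_torque": joint torques, N m; "position": TCP position; "tool_rot": TCP orientation; "ft_force": force on the tool from outside, world axes, zero at the start; "torque": the same for the moment, N m; "grip_width": opening from 0.0 (shut) to 1.0 (fully open).
Only numpy, scipy, OpenCV 4.12 (cv2) and the standard library are available. Lean on these libraries where they do the work, as an engineer would, in place of code of your own. Each camera call takes 0.05 s, during which the arm holds its last target.

## Task

The small flat spool of desoldering wick has slid to the back of one of the rack's three bays. Pick up the hook picker, reach in over the spool, lower the blade behind it and drag the spool out of the bay until it lies flat on the bench wholly in front of the rack, then lay the picker back down on the bench clear of the rack. Do not touch the spool with the gripper, and leave the loupe and the solder spool where they are in the other bays.

Things in the scene. Friction and masses are not known exactly. Their poses are not given: they have to be found in the camera images.
- picker: Loose hook picker: black handle 80 long, 20 wide, 34 high; 8 mm steel rod ahead of it (axis 27 mm up); steel blade turned down at the rod's end, level with the handle's underside, so it stands blade down. Origin: underside of the handle where to grip it across its width; x along the rod to the blade, z up. Handle x = -50 to 30 mm, blade tip x = 153 mm. Starts pointing roughly away from the robot.
- blade (a point): Bottom of the picker's blade, middle of its inner (handle-facing) side, 150 mm along x from the picker's origin; axes as the picker's. Blade: a shallow V 33 mm wide, 3 mm thick, 29 mm high, its wings swept 5 mm towards the handle so that it centres a round thing it drags. The rod's underside is 23 mm above the blade's bottom.
- rack: Fixed grey sheet-metal rack, 208 wide, 150 deep, 84 high: three equal bays open towards the robot, floorless. Each bay 64 wide, 80 high, 146 deep inside, centres at y = -68, 0, 68 mm; sheet 4 mm. Roof with lengthwise vent slots through which the contents show. Origin: on the bench, mid-mouth of the middle bay; x into the bays, z up. A tall frame post stands on the bench's front left corner.
- wick_spool: Wanted part: small flat spool of desoldering wick, white with an orange label on top, 42 mm diameter, 11 mm high, 0.02 kg, lying flat in one of the bays, its centre 78 to 92 mm inside the mouth, near the bay's middle line. Origin: centre of its underside, z up.
- loupe: Bystander: loupe, a clear cylinder with black rim, 43 mm diameter x 40 mm high, standing in another bay. Origin: centre of its underside.
- solder_spool: Bystander: spool of solder wire with green flanges, 58 mm diameter x 36 mm high, standing in another bay. Origin: centre of its underside.
Mind the look-alikes: they are no part of the job. There is more than one size of the picker; the one meant has the size given above.

How it is judged:
On the way:
1. the picker's blade is lowered behind the wick spool (below the spool's top) while the spool is still inside its bay (x of wick_spool in the frame of blade between -0.05 and -0.012 m and y of wick_spool in the frame of blade between -0.025 and 0.025 m and height (world z) of blade below 0.01 m and x of wick_spool in the frame of rack above 0.035 m), for 0.1 s.
At the end, for the whole second after the job is handed in: The wick spool lies flat (within 10 degrees), at rest on the bench in front of the rack, its centre 23 to 220 mm out from the mouth and within 160 mm of the rack's middle line. The picker lies at rest on the bench, its blade in front of the mouth or over 120 mm to the side of that line (x of wick_spool in the frame of rack between -0.22 and -0.023 m and y of wick_spool in the frame of rack between -0.16 and 0.16 m and height (world z) of wick_spool between -0.006 and 0.006 m and angle between wick_spool's own z axis and vertical below 0.17 rad and linear speed of each of wick_spool, picker below 0.02 m/s and height (world z) of picker between -0.01 and 0.03 m and (x of blade in the frame of rack below -0.002 m or y of blade in the frame of rack above 0.12 m or y of blade in the frame of rack below -0.12 m)); the robot touches nothing.
It fails at once if the gripper or arm touches the wick spool (contact force between any of the fingers, the arm and wick_spool above 0.3 N).
It fails at once if the loupe is moved by more than 20 mm (distance of loupe from where it was at the start of the episode above 0.02 m).
It fails at once if the solder spool is moved by more than 20 mm (distance of solder_spool from where it was at the start of the episode above 0.02 m).
It also fails if it takes over 61 s, if anything falls off the work surface, if the arm or the gripper's body presses on something with over 40 N, if the wrist force passes 120 N, or if a joint passes its speed limit or range.

## Working session

There is one attempt and no reset: what is moved stays moved. The work goes in short steps, Python scripts to look and compute and a tool call to move; the robot and the scene stay as the last step left them, time stands still between calls to the robot, and variables do not carry over. Pictures are saved under pics/ and viewed, and the job is handed in when it is done.

Besides the shell and the picture viewer there is one more tool, called after "Emit:" by a JSON object that holds its "op" and its "data". step_arm: Moves the arm, as the interface text tells. Its arguments: {"type":"object","properties":{"plan":{"type":"array"},"squeeze":{"type":"number"}},"required":["plan"]}

```bash
mkdir -p pics; ls; python3 - <<'E'
from bench import ctrl
import cv2
for n in("side","top"):
    im=ctrl.get_image(n); cv2.imwrite(f"pics/{n}0.png",im[:,:,::-1]); print(n,ctrl.calibration(n))
    for l in("picker","wick_spool","rack","loupe","solder_spool"):
        print(l,[(round(d["score"],2),d["rect"]) for d in ctrl.cut_out(n,l)])
print(ctrl.get_state())
E
```

```text
pics
side {'fov_y': 42.000002639749866, 'cx': 273.3097580208548, 'cy': 198.48648642780867, 'rvec': array([ 2.08488654, -0.06071128,  0.02577516]), 'tvec': array([-0.57896349, -0.01815117,  1.24155533])}
picker [(0.93, [193.3, 148.1, 57.1, 29.1]), (0.69, [188.4, 235.9, 105.6, 21.1]), (0.26, [275.2, 135.0, 85.9, 73.5])]
wick_spool [(0.15, [188.9, 235.2, 107.9, 22.7])]
rack [(0.66, [276.4, 132.0, 82.0, 76.4])]
loupe []
solder_spool []
top {'fov_y': 50.50406127805614, 'cx': 278.4992930397474, 'cy': 208.80984018444644, 'rvec': array([ 2.1173649 , -2.13301687,  0.20162562]), 'tvec': array([-0.09420211,  0.55428234,  0.78776976])}
picker [(0.88, [360.1, 186.9, 17.7, 102.1])]
wick_spool [(0.56, [261.7, 144.1, 21.2, 20.8])]
rack [(0.62, [175.7, 104.3, 118.7, 91.6])]
loupe [(0.78, [195.1, 144.4, 17.9, 26.0])]
solder_spool [(0.84, [217.9, 136.8, 32.4, 28.2])]
{'time': 0.6, 'joint_positions': array([ 1.30110706,  0.32098145, -0.07006803,  1.45046268,  0.02260454,
        1.37082395, -0.05691998]), 'qd': array([ 7.70001270e-05, -2.74132596e-05,  1.20368521e-03,  2.47164210e-04,
       -4.25807825e-05, -1.73242630e-03,  9.53195384e-04]), 'joint_torque': array([ 1.17280151e-04, -4.90794325e+01, -4.02684174e-01, -3.12606311e+01,
       -6.35912293e-02,  3.39046342e-02,  2.86636396e-05]), 'position': array([ 0.18196079, -0.62404057,  0.2366171 ]), 'tool_rot': array([ 3.10990788e+00,  4.44215317e-01, -6.54923211e-05]), 'ft_force': array([0.46176857, 0.26903259, 0.38464259]), 'torque': array([-0.01719039, -0.0087625 ,  0.00455208]), 'grip_width': 0.9987358172012597}
```

View pics/side0.png

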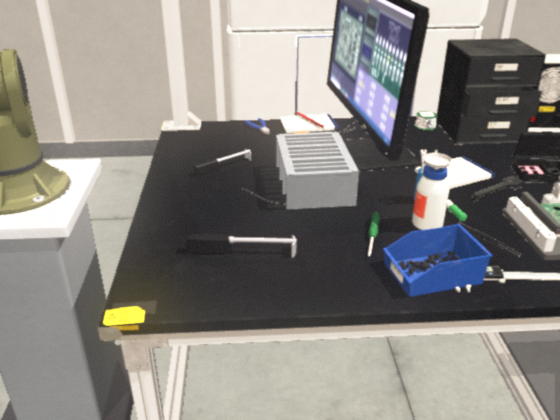

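View pics/top0.png

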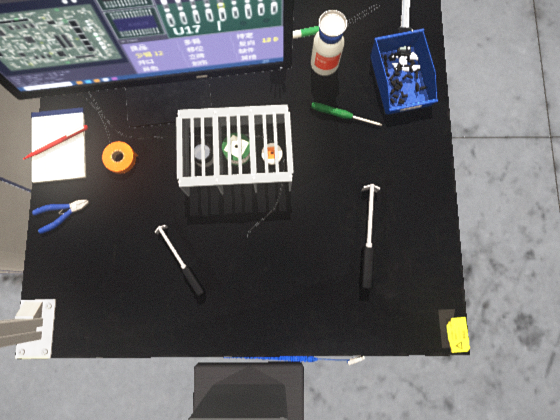

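The top view shows the rack at (177–293, 105–190). The wick spool (white and orange) is in its right bay at (272,154), the solder spool in the middle and the loupe on the left. There are two pickers, one around (180,260) and one around (369,235), so I'll measure both.

```bash
cat > h.py <<'E'
import numpy as np,cv2
from bench import ctrl
from scipy.spatial.transform import Rotation as R
def cam(n):
    c=ctrl.calibration(n); f=210/np.tan(np.radians(c["fov_y"]/2))
    K=np.array([[f,0,c["cx"]],[0,f,c["cy"]],[0,0,1]]); return K,np.array(c["rvec"]),np.array(c["tvec"])
def proj(n,P):
    K,r,t=cam(n); return cv2.projectPoints(np.array(P,float).reshape(-1,1,3),r,t,K,None)[0].reshape(-1,2)
def back(n,uv,z):
    K,r,t=cam(n); M=R.from_rotvec(r).as_matrix(); o=-M.T@t
    uv=np.atleast_2d(np.array(uv,float)); d=(np.linalg.inv(K)@np.c_[uv,np.ones(len(uv))].T).T@M
    return o+d*((z-o[2])/d[:,2])[:,None]
def crop(n,im,x0,y0,w,h,s,name):
    c=im[y0:y0+h,x0:x0+w,::-1]; cv2.imwrite(name,cv2.resize(c,None,fx=s,fy=s,interpolation=cv2.INTER_CUBIC))
E
python3 - <<'E'
from h import *
for n in("side","top"):
    K,r,t=cam(n);print(n,K[0,0],-R.from_rotvec(r).as_matrix().T@t)
print(back("top",[[156,228],[200,292],[372,187],[367,287]],0.03).round(3))
print(back("side",[[195,168],[250,154],[190,243],[296,243]],0.027).round(3))
im=cv2.imread("pics/top0.png")[:,:,::-1]
crop("top",im,330,170,80,130,4.5,"pics/c1.png");crop("top",im,140,210,80,100,5,"pics/c2.png");crop("top",im,165,95,140,110,5,"pics/c3.png")
E
```

```text
side 547.0686659178256 [ 0.52317222 -1.11951306  0.59158191]
top 445.22281241880046 [ 0.39820938 -0.09514546  0.8769611 ]
[[ 0.522  0.137  0.03 ]
 [ 0.401  0.05   0.03 ]
 [ 0.6   -0.281  0.03 ]
 [ 0.407 -0.263  0.03 ]]
[[ 0.399  0.033  0.027]
 [ 0.528  0.102  0.027]
 [ 0.412 -0.278  0.027]
 [ 0.606 -0.291  0.027]]
```

View pics/c1.png

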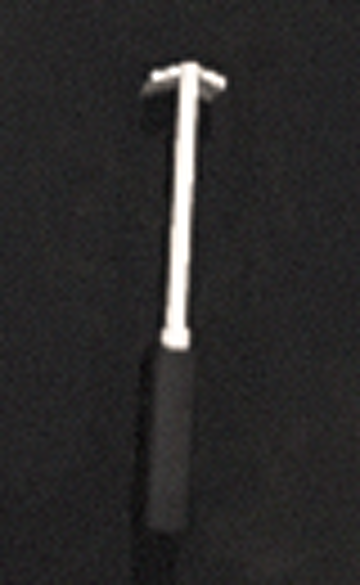

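View pics/c2.png

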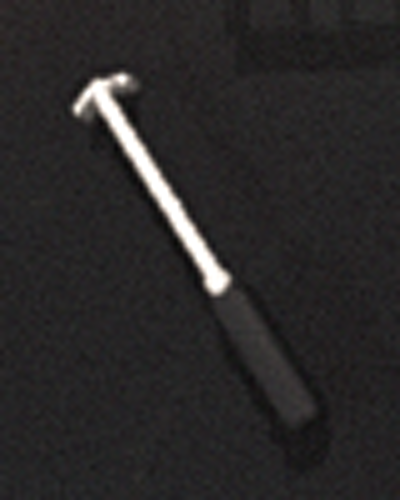

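View pics/c3.png

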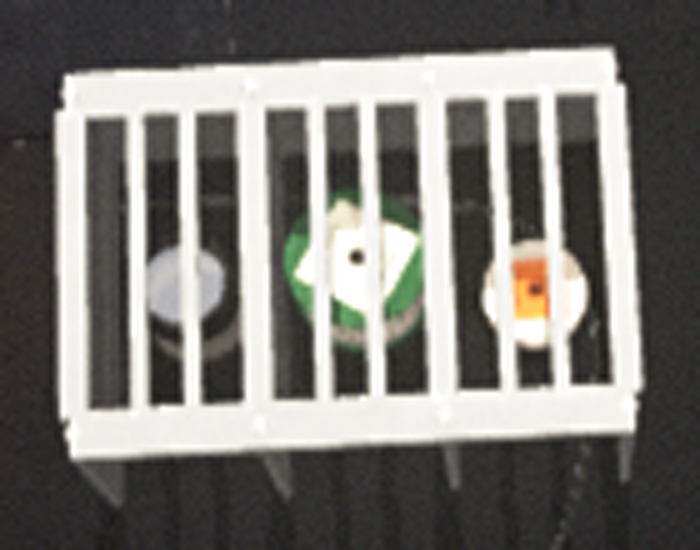

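```bash
python3 - <<'E'
from h import *
from scipy.optimize import least_squares
im=cv2.imread("pics/side0.png")[:,:,::-1]
crop("side",im,180,225,125,40,6,"pics/s1.png");crop("side",im,265,120,110,100,6,"pics/s2.png")
o=np.array([165,95])
fl,fr,bl,br=[o+np.array(p)/5 for p in((72,458),(633,432),(65,75),(613,50))]
print(back("top",[fl,fr,bl,br],0.084).round(4))
m=np.array([[0,.104,.084],[0,-.104,.084],[.15,.104,.084],[.15,-.104,.084]])
def T(p,P): return (R.from_euler('z',p[2]).as_matrix()@np.array(P,float).T).T+[p[0],p[1],0]
s=least_squares(lambda p:(proj("top",T(p,m))-[fl,fr,bl,br]).ravel(),[.65,-.05,0]);print("rack",s.x,s.fun.round(1))
print("side proj",proj("side",T(s.x,m)).round(1))
w=back("top",[o+np.array([536,293])/5],0.011)[0];print("wick",w)
q=R.from_euler('z',-s.x[2]).as_matrix()@(w-[s.x[0],s.x[1],0]);print("in rack",q)
# picker right
o=np.array([330,170])
pt=[o+np.array(p)/4.5 for p in((190,62),(176,346),(168,530))]
print(back("top",pt[:1],.031),back("top",pt[1:2],.031),back("top",pt[2:],.034))
E
```

```text
[[ 0.5901  0.0827  0.084 ]
 [ 0.5985 -0.1226  0.084 ]
 [ 0.7389  0.0904  0.084 ]
 [ 0.7476 -0.1169  0.084 ]]
rack [ 0.59391972 -0.01979221  0.04243924] [-0.8  0.3  0.6  0.1 -0.  -0.2  0.2 -0.3]
side proj [[275.2 134.5]
 [285.3 174. ]
 [337.5 131.8]
 [357.4 170.4]]
wick [ 0.67519959 -0.08653579  0.011     ]
in rack [ 0.07837498 -0.07013191  0.011     ]
[[ 0.60599199 -0.28198022  0.031     ]] [[ 0.48250205 -0.27030076  0.031     ]] [[ 0.4058733  -0.26290467  0.034     ]]
```

View pics/s1.png

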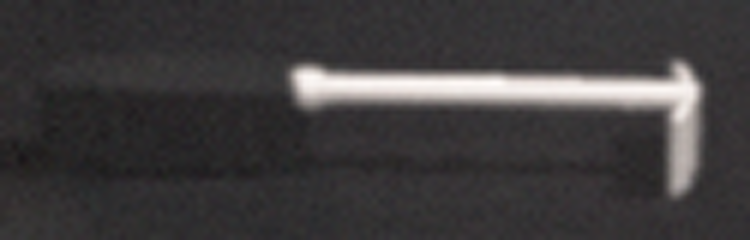

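View pics/s2.png

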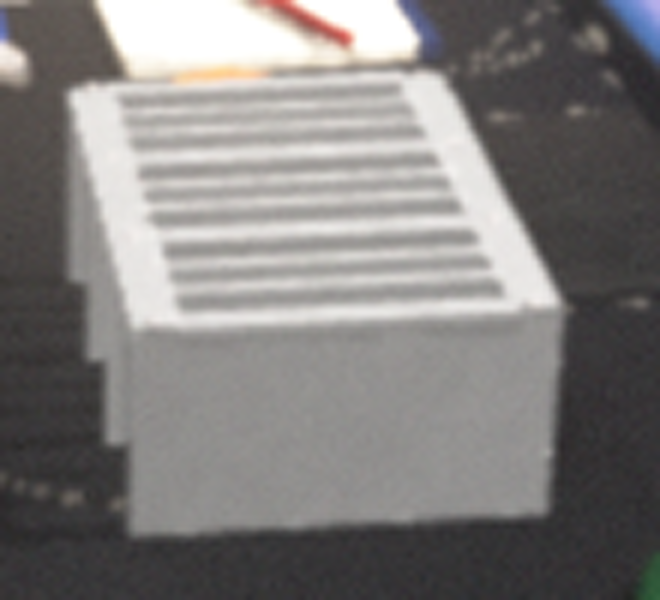

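```bash
cat >> h.py <<'E'
def delta(p,yaw):
    s=ctrl.get_state(); M=R.from_rotvec(s["tool_rot"]); 
    W=R.from_euler('z',yaw)*R.from_euler('x',np.pi)
    print("t",s["time"],"pos",s["position"].round(4),"f",s["ft_force"].round(1),"w",round(s["grip_width"],3),"tool x yaw",np.arctan2(*M.as_matrix()[[1,0],0]).round(4))
    print("rot",(M.inv()*W).as_rotvec().round(4),"shift",M.inv().apply(np.array(p)-s["position"]).round(4))
E
python3 -c "
from h import *
delta([.4467,-.2668,.12],-.095)
print(back('side',[[296.7,240]],.027))"
```

```text
t 0.6 pos [ 0.182  -0.624   0.2366] f [0.5 0.3 0.4] w 0.999 tool x yaw 0.2838
rot [1.000e-04 0.000e+00 3.788e-01] shift [ 0.3542 -0.2688  0.1166]
[[ 0.60802282 -0.2812198   0.027     ]]
```

Emit:
{"op": "step_arm", "data": {"plan": [[[0,0,0.05],[0.04,-0.03,0.01],0],[[0,0,0.1],[0.08,-0.06,0.02],0],[[0,0,0.15],[0.12,-0.09,0.03],0],[[0,0,0.2],[0.165,-0.125,0.04],0],[[0,0,0.25],[0.21,-0.16,0.055],0],[[0,0,0.3],[0.25,-0.19,0.07],0],[[0,0,0.34],[0.29,-0.22,0.085],0],[[0,0,0.379],[0.33,-0.25,0.1],0],[[0,0,0.379],[0.354,-0.269,0.117],0],[[0,0,0.379],[0.354,-0.269,0.117],0]], "squeeze": 40}}

```text
time: 1.85
position: [0.4473, -0.2633, 0.1185]
tool_rot: [-3.136, 0.141, 0.002]
ft_force: [-0.6, -1.3, 0.5]
grip_width: 1.002
```

```bash
python3 -c "
from h import *
delta([.4467,-.2668,.019],-.095)
for n in ('side','top'):
    im=ctrl.get_image(n); cv2.imwrite(f'pics/{n}1.png',im[:,:,::-1])
im=cv2.imread('pics/side1.png')[:,:,::-1];crop('side',im,150,130,160,120,5,'pics/s3.png')
"
```

```text
t 1.85 pos [ 0.4473 -0.2633  0.1185] f [-0.6 -1.3  0.5] w 1.002 tool x yaw -0.0896
rot [-0.0019  0.0016  0.0054] shift [-0.0002  0.0037  0.0995]
```

View pics/s3.png

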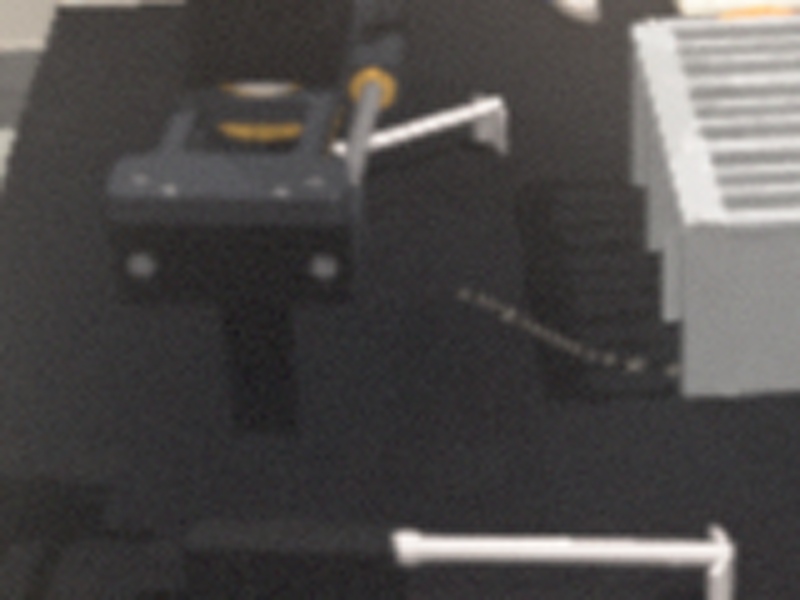

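View pics/top1.png

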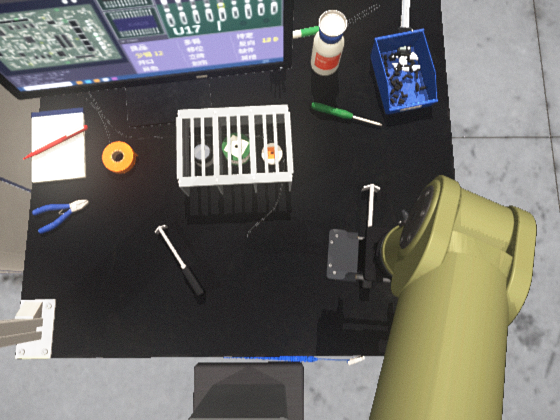

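```bash
python3 -c "
from h import *
delta([.4467,-.2668,.019],-.095)"
```

```text
t 1.95 pos [ 0.4463 -0.2672  0.1197] f [-0.1 -1.5  0.4] w 0.997 tool x yaw -0.095
rot [ 0.0007  0.0002 -0.    ] shift [ 0.0004 -0.0005  0.1007]
```

Emit:
{"op": "step_arm", "data": {"plan": [[[0,0,0],[0,0,0.02],0],[[0,0,0],[0,0,0.045],0],[[0,0,0],[0,0,0.07],0],[[0,0,0],[0,0,0.09],0],[[0,0,0],[0,0,0.101],0],[[0,0,0],[0,0,0.101],0],[[0,0,0],[0,0,0.101],255],[[0,0,0],[0,0,0.101],255],[[0,0,0],[0,0,0.101],255],[[0,0,0],[0,0,0.101],255]], "squeeze": 40}}

```text
time: 3.2
position: [0.4466, -0.2668, 0.0188]
tool_rot: [3.138, -0.149, 0.001]
ft_force: [-0.5, -1.0, 0.3]
grip_width: 0.632
```

```bash
python3 -c "
from h import *
for n in ('side','top'):
    im=ctrl.get_image(n); cv2.imwrite(f'pics/{n}2.png',im[:,:,::-1])
im=cv2.imread('pics/side2.png')[:,:,::-1];crop('side',im,150,130,160,120,5,'pics/s4.png')
delta([.4467,-.2668,.019],-.095)
"
```

```text
t 3.3 pos [ 0.4465 -0.2666  0.0186] f [-0.2 -0.2  0.1] w 0.54 tool x yaw -0.0951
rot [ 0.0002 -0.0001 -0.0001] shift [ 0.0002  0.0001 -0.0004]
```

View pics/s4.png

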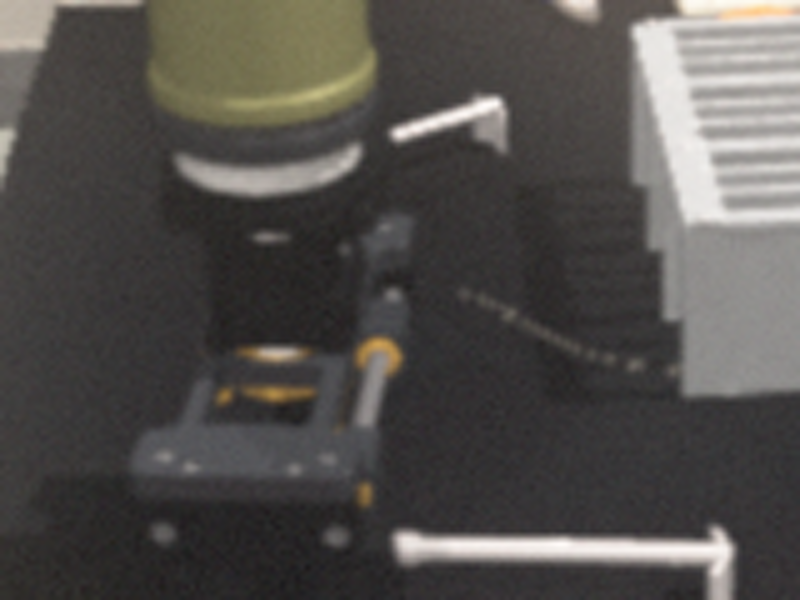

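Emit:
{"op": "step_arm", "data": {"plan": [[[0,0,0],[0,0,0],255],[[0,0,0],[0,0,0],255],[[0,0,0],[0,0,0],255],[[0,0,0],[0,0,0],255],[[0,0,0],[0,0,0],255],[[0,0,0],[0,0,0],255],[[0,0,0],[0,0,0],255],[[0,0,0],[0,0,0],255],[[0,0,0],[0,0,0],255],[[0,0,0],[0,0,0],255]], "squeeze": 40}}

```text
time: 4.55
position: [0.4465, -0.2667, 0.0185]
tool_rot: [3.138, -0.15, -0.0]
ft_force: [-0.8, -1.0, -0.9]
grip_width: 0.225
```

Emit:
{"op": "step_arm", "data": {"plan": [[[0,0,0],[0,0,-0.005],255],[[0,0,0],[0,0,-0.01],255],[[0,0,0],[0,0,-0.015],255],[[0,0,0],[0,0,-0.02],255],[[0,0,0],[0,0,-0.025],255],[[0,0,0],[0,0,-0.03],255],[[0,0,0],[0,0,-0.03],255],[[0,0,0],[0,0,-0.03],255],[[0,0,0],[0,0,-0.03],255],[[0,0,0],[0,0,-0.03],255]]}}

```text
time: 5.8
position: [0.4464, -0.2666, 0.0484]
tool_rot: [-3.138, 0.149, 0.001]
ft_force: [0.4, 0.9, -1.1]
grip_width: 0.226
```

```bash
cat >> h.py <<'E'
RACK=(.595,-.0198,.0424)
def tgt(bx,by,yr,lift,D=.158,z0=.0185):
    yaw=RACK[2]+yr; c,s=np.cos(RACK[2]),np.sin(RACK[2])
    b=np.array([RACK[0]+c*bx-s*by,RACK[1]+s*bx+c*by]); g=b-D*np.array([np.cos(yaw),np.sin(yaw)])
    return [*g,z0+lift],yaw
E
python3 -c "
from h import *
for n in ('side','top'):
    im=ctrl.get_image(n); cv2.imwrite(f'pics/{n}3.png',im[:,:,::-1])
im=cv2.imread('pics/side3.png')[:,:,::-1];crop('side',im,150,130,160,120,5,'pics/s5.png')
im=cv2.imread('pics/top3.png')[:,:,::-1];crop('top',im,320,150,110,120,5,'pics/t5.png')
for a in [(-.03,-.069,.35,.03),(0,-.069,.15,.03),(.03,-.069,0.,.03),(.107,-.069,0,.03)]: p=tgt(*a);print(np.round(p[0],4),np.hypot(*p[0][:2]));delta(*p)
"
```

```text
[ 0.422  -0.1504  0.0485] 0.4479731542094056
t 5.9 pos [ 0.4464 -0.2666  0.0484] f [ 0.1  0.  -2.7] w 0.229 tool x yaw -0.0951
rot [-1.000e-04  2.000e-04 -4.875e-01] shift [-0.0354 -0.1133 -0.    ]
[ 0.4428 -0.1189  0.0485] 0.45853731238837664
t 5.9 pos [ 0.4464 -0.2666  0.0484] f [ 0.1  0.  -2.7] w 0.229 tool x yaw -0.0951
rot [-1.000e-04  2.000e-04 -2.875e-01] shift [-1.760e-02 -1.467e-01 -1.000e-04]
[ 0.47   -0.0942  0.0485] 0.47937892615778943
t 5.9 pos [ 0.4464 -0.2666  0.0484] f [ 0.1  0.  -2.7] w 0.229 tool x yaw -0.0951
rot [-0.      0.0002 -0.1375] shift [ 7.100e-03 -1.739e-01 -1.000e-04]
[ 0.547  -0.0909  0.0485] 0.5544723216378007
t 5.9 pos [ 0.4464 -0.2666  0.0484] f [ 0.1  0.  -2.7] w 0.229 tool x yaw -0.0951
rot [-0.      0.0002 -0.1375] shift [ 8.340e-02 -1.845e-01 -1.000e-04]
```

View pics/s5.png

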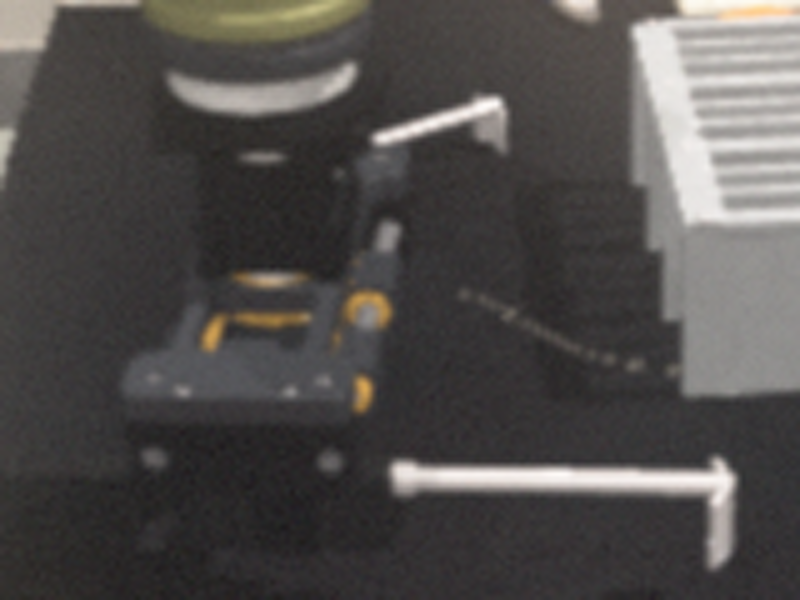

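View pics/t5.png

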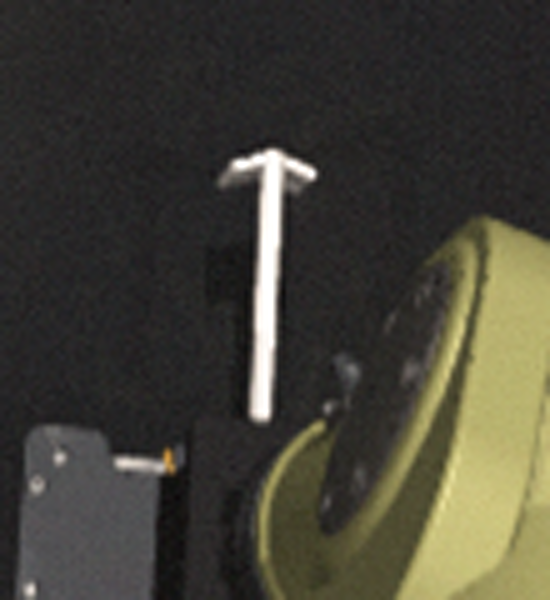

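```bash
python3 -c "
from h import *
a=back('top',[[374.4,180.4],[372,233.6]],.061);print(a,np.arctan2(a[0,1]-a[1,1],a[0,0]-a[1,0]))
print(np.hypot(*(a[0]-[.4464,-.2666,.061])[:2]), 'expect .161')
b=back('side',[[150+735/5,130+482/5]],.057);print(b)
"
```

```text
[[ 0.60515355 -0.27977503  0.061     ]
 [ 0.5040395  -0.27053846  0.061     ]] -0.09109530748615326
0.15929931282829593 expect .161
[[ 0.6081031 -0.2816681  0.057    ]]
```

Emit:
{"op": "step_arm", "data": {"plan": [[[0,0,-0.05],[-0.015,-0.01,0],255],[[0,0,-0.1],[-0.03,-0.02,0],255],[[0,0,-0.15],[-0.035,-0.035,0],255],[[0,0,-0.22],[-0.036,-0.05,0],255],[[0,0,-0.29],[-0.036,-0.065,0],255],[[0,0,-0.36],[-0.036,-0.08,0],255],[[0,0,-0.43],[-0.036,-0.095,0],255],[[0,0,-0.488],[-0.036,-0.113,0],255],[[0,0,-0.488],[-0.036,-0.113,0],255],[[0,0,-0.488],[-0.036,-0.113,0],255]]}}

```text
time: 7.15
position: [0.4215, -0.1511, 0.0486]
tool_rot: [3.081, 0.612, 0.0]
ft_force: [-0.2, -0.0, -1.7]
grip_width: 0.227
```

```bash
python3 -c "
from h import *
im=ctrl.get_image('top');crop('top',im,180,100,160,120,5,'pics/t6.png')
im=ctrl.get_image('side');crop('side',im,150,90,210,150,3.8,'pics/s6.png')
for a in [(-.02,-.069,.25,.03),(0,-.069,.15,.03),(.02,-.069,.05,.03),(.03,-.069,0.,.03)]: p=tgt(*a);print(np.round(p[0],4));delta(*p)
"
```

```text
[ 0.4266 -0.1351  0.0485]
t 7.25 pos [ 0.4214 -0.1514  0.0486] f [ 0.7  0.4 -1.3] w 0.227 tool x yaw 0.3915
rot [0.0004 0.0001 0.0991] shift [ 0.0111 -0.0131  0.0001]
[ 0.4428 -0.1189  0.0485]
t 7.25 pos [ 0.4214 -0.1514  0.0486] f [ 0.7  0.4 -1.3] w 0.227 tool x yaw 0.3915
rot [0.0004 0.     0.1991] shift [ 0.0322 -0.0218  0.0001]
[ 0.4606 -0.1025  0.0485]
t 7.25 pos [ 0.4214 -0.1514  0.0486] f [ 0.7  0.4 -1.3] w 0.227 tool x yaw 0.3915
rot [0.0004 0.     0.2991] shift [ 0.0549 -0.0303  0.0001]
[ 0.47   -0.0942  0.0485]
t 7.25 pos [ 0.4214 -0.1514  0.0486] f [ 0.7  0.4 -1.3] w 0.227 tool x yaw 0.3915
rot [0.0004 0.     0.3491] shift [ 0.0668 -0.0344  0.0001]
```

View pics/t6.png

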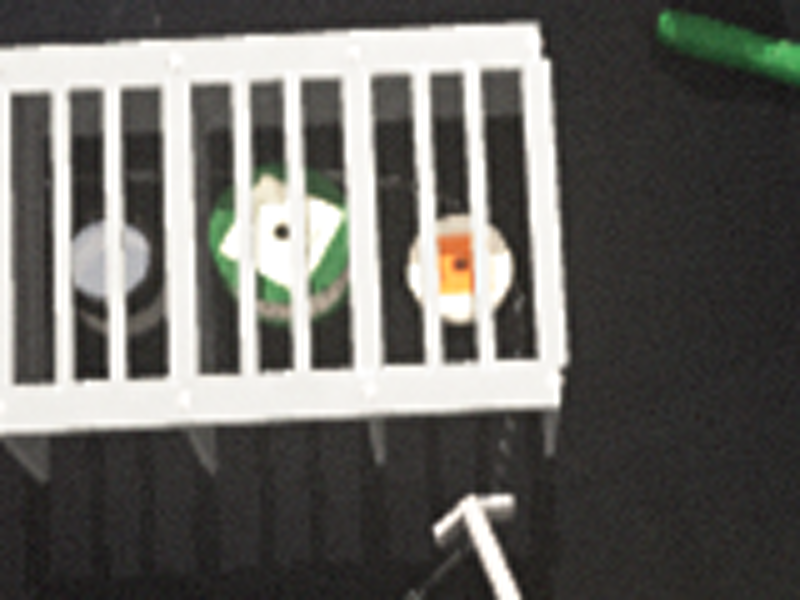

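View pics/s6.png

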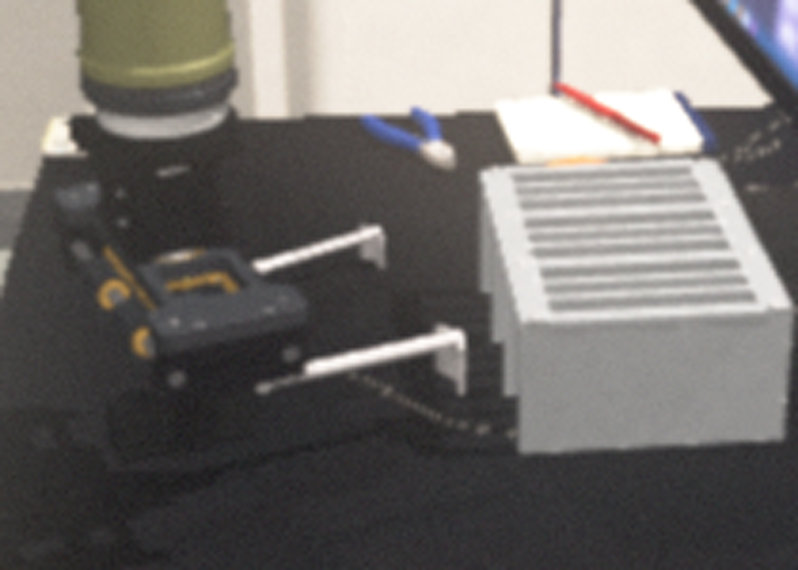

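Emit:
{"op": "step_arm", "data": {"plan": [[[0,0,0.05],[0.005,-0.006,0],255],[[0,0,0.1],[0.011,-0.013,0],255],[[0,0,0.15],[0.021,-0.018,0],255],[[0,0,0.2],[0.032,-0.022,0],255],[[0,0,0.25],[0.043,-0.026,0],255],[[0,0,0.3],[0.055,-0.03,0],255],[[0,0,0.349],[0.067,-0.034,0],255],[[0,0,0.349],[0.067,-0.034,0],255],[[0,0,0.349],[0.067,-0.034,0],255],[[0,0,0.349],[0.067,-0.034,0],255]]}}

```text
time: 8.5
position: [0.4698, -0.0944, 0.0484]
tool_rot: [3.141, 0.068, -0.001]
ft_force: [0.9, 0.5, -2.7]
grip_width: 0.23
```

```bash
python3 -c "
from h import *
im=ctrl.get_image('top');crop('top',im,180,100,160,120,5,'pics/t7.png')
im=ctrl.get_image('side');crop('side',im,150,90,210,150,3.8,'pics/s7.png')
for a in [(.107,-.069,0.,.03)]: p=tgt(*a);print(np.round(p[0],4));delta(*p)
"
```

```text
[ 0.547  -0.0909  0.0485]
t 8.6 pos [ 0.47   -0.0942  0.0485] f [-0.1 -0.5 -1.4] w 0.23 tool x yaw 0.0432
rot [0.0003 0.0002 0.0008] shift [0.0771 0.     0.    ]
```

View pics/t7.png

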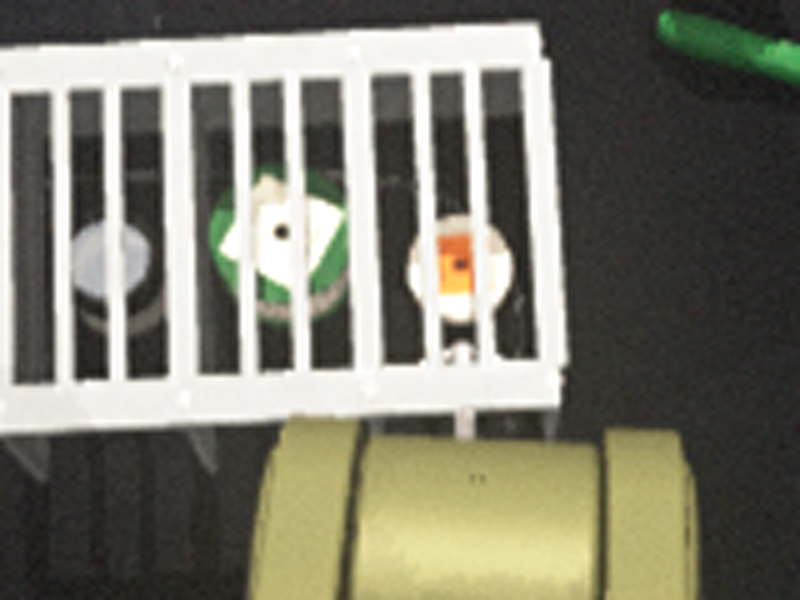

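View pics/s7.png

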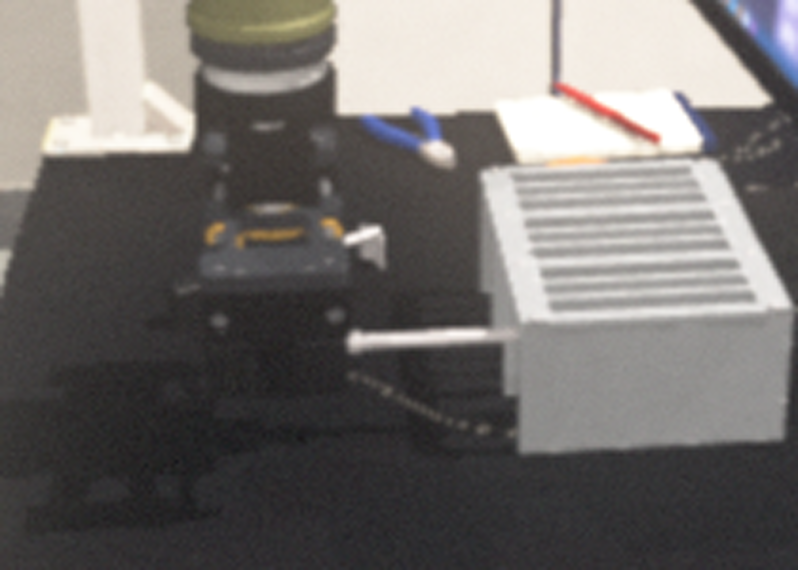

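Emit:
{"op": "step_arm", "data": {"plan": [[[0,0,0],[0.012,0,0],255],[[0,0,0],[0.024,0,0],255],[[0,0,0],[0.036,0,0],255],[[0,0,0],[0.048,0,0],255],[[0,0,0],[0.06,0,0],255],[[0,0,0],[0.07,0,0],255],[[0,0,0],[0.077,0,0],255],[[0,0,0],[0.077,0,0],255],[[0,0,0],[0.077,0,0],255],[[0,0,0],[0.077,0,0],255]]}}

```text
time: 9.85
position: [0.5468, -0.0905, 0.0486]
tool_rot: [3.141, 0.069, -0.001]
ft_force: [-0.3, -0.2, -2.0]
grip_width: 0.225
```

```bash
python3 -c "
from h import *
print(back('top',[[272,170]],.061))
im=ctrl.get_image('top');crop('top',im,180,100,160,120,5,'pics/t8.png')
im=ctrl.get_image('side');crop('side',im,150,90,210,150,3.8,'pics/s8.png')
for a in [(.107,-.069,0.,.001)]: p=tgt(*a);print(np.round(p[0],4));delta(*p)
"
```

```text
[[ 0.62681216 -0.08649278  0.061     ]]
[ 0.547  -0.0909  0.0195]
t 9.95 pos [ 0.547  -0.0905  0.0486] f [-0.7 -0.2 -1.5] w 0.228 tool x yaw 0.0437
rot [0.0003 0.0001 0.0013] shift [-0.      0.0004  0.0291]
```

View pics/t8.png

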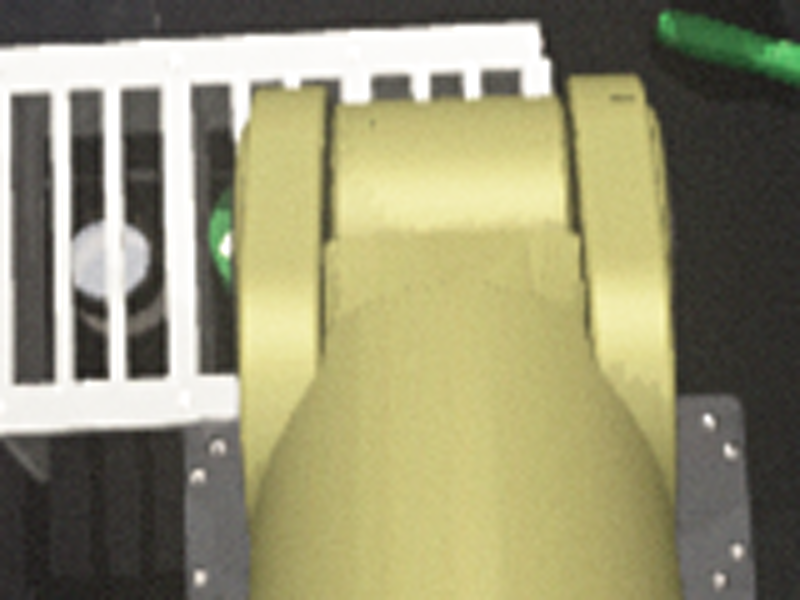

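View pics/s8.png

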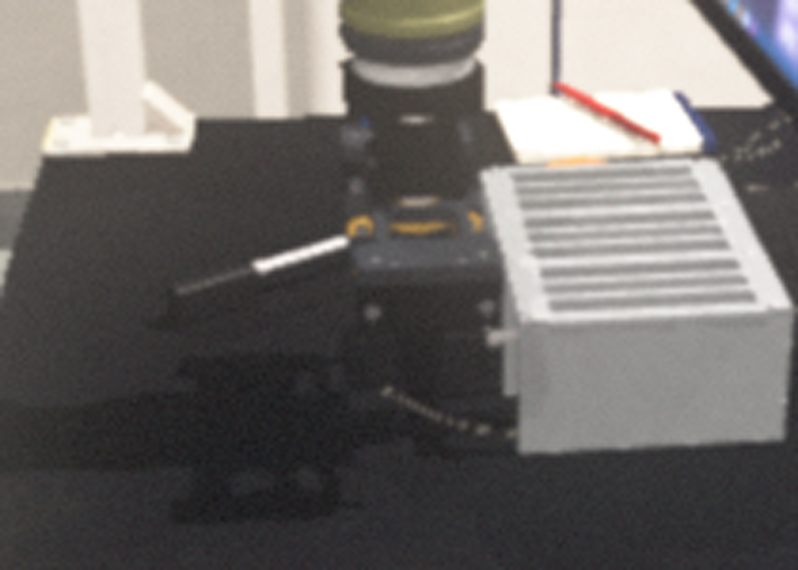

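Emit:
{"op": "step_arm", "data": {"plan": [[[0,0,0],[0.006,0,0],255],[[0,0,0],[0.006,0,0],255],[[0,0,0],[0.006,0,0.006],255],[[0,0,0],[0.006,0,0.012],255],[[0,0,0],[0.006,0,0.017],255],[[0,0,0],[0.006,0,0.022],255],[[0,0,0],[0.006,0,0.026],255],[[0,0,0],[0.006,0,0.029],255],[[0,0,0],[0.006,0,0.029],255],[[0,0,0],[0.006,0,0.029],255]]}}

```text
time: 11.2
position: [0.5533, -0.0901, 0.0197]
tool_rot: [3.141, 0.069, 0.0]
ft_force: [-0.8, -0.2, -1.8]
grip_width: 0.228
```

```bash
python3 -c "
from h import *
im=ctrl.get_image('top');crop('top',im,180,100,160,120,5,'pics/t9.png')
im=ctrl.get_image('side');crop('side',im,150,90,210,150,3.8,'pics/s9.png')
for x in(.09,.05,.0,-.015,-.02): p=tgt(x,-.069,0,.001);print(np.round(p[0],4),np.hypot(*p[0][:2]));delta(*p)
"
```

```text
[ 0.53   -0.0916  0.0195] 0.5378468854693127
t 11.3 pos [ 0.5534 -0.0901  0.0197] f [ 0.4  0.6 -1.2] w 0.225 tool x yaw 0.0438
rot [ 0.0002 -0.0004  0.0014] shift [-0.0234  0.0004  0.0002]
[ 0.49   -0.0933  0.0195] 0.49882781995976344
t 11.3 pos [ 0.5534 -0.0901  0.0197] f [ 0.4  0.6 -1.2] w 0.225 tool x yaw 0.0438
rot [ 0.0002 -0.0004  0.0014] shift [-0.0634  0.0004  0.0002]
[ 0.4401 -0.0954  0.0195] 0.4502961205271182
t 11.3 pos [ 0.5534 -0.0901  0.0197] f [ 0.4  0.6 -1.2] w 0.225 tool x yaw 0.0438
rot [ 0.0002 -0.0004  0.0014] shift [-0.1134  0.0003  0.0002]
[ 0.4251 -0.0961  0.0195] 0.4358013501821234
t 11.3 pos [ 0.5534 -0.0901  0.0197] f [ 0.4  0.6 -1.2] w 0.225 tool x yaw 0.0438
rot [ 0.0002 -0.0004  0.0014] shift [-0.1284  0.0003  0.0002]
[ 0.4201 -0.0963  0.0195] 0.4309774437718964
t 11.3 pos [ 0.5534 -0.0901  0.0197] f [ 0.4  0.6 -1.2] w 0.225 tool x yaw 0.0438
rot [ 0.0002 -0.0004  0.0014] shift [-0.1334  0.0003  0.0002]
```

View pics/s9.png

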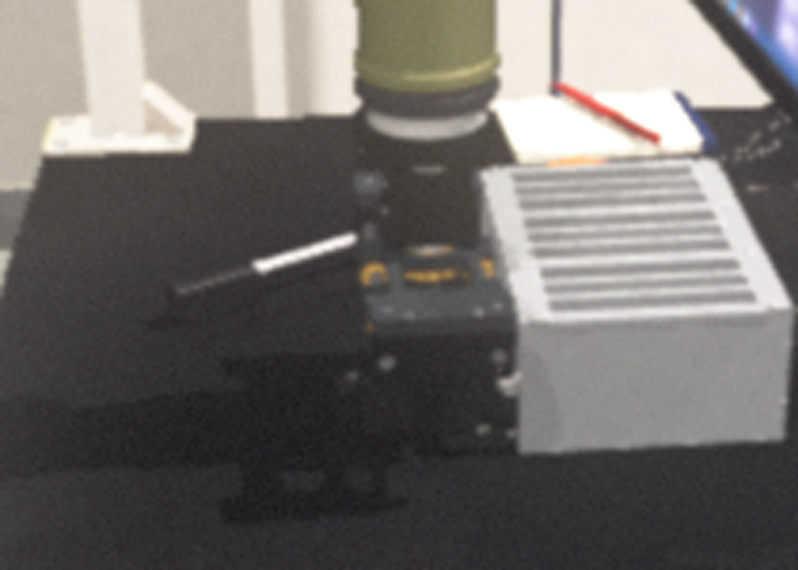

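Emit:
{"op": "step_arm", "data": {"plan": [[[0,0,0],[-0.005,0,0],255],[[0,0,0],[-0.011,0,0],255],[[0,0,0],[-0.018,0,0],255],[[0,0,0],[-0.025,0,0],255],[[0,0,0],[-0.032,0,0],255],[[0,0,0],[-0.039,0,0],255],[[0,0,0],[-0.046,0,0],255],[[0,0,0],[-0.053,0,0],255],[[0,0,0],[-0.059,0,0],255],[[0,0,0],[-0.063,0,0],255]]}}

```text
time: 12.55
position: [0.4899, -0.0928, 0.0196]
tool_rot: [3.141, 0.069, 0.0]
ft_force: [0.6, -0.5, -1.5]
grip_width: 0.226
```

```bash
python3 -c "
from h import *
im=ctrl.get_image('top');crop('top',im,180,100,160,120,5,'pics/t10.png')
for x in(-.015,): p=tgt(x,-.069,0,.001);delta(*p)
"
```

```text
t 12.6 pos [ 0.4894 -0.0929  0.0195] f [-0.1 -0.  -2.2] w 0.225 tool x yaw 0.0437
rot [0.0002 0.0007 0.0013] shift [-0.0644  0.0003  0.    ]
```

View pics/t10.png

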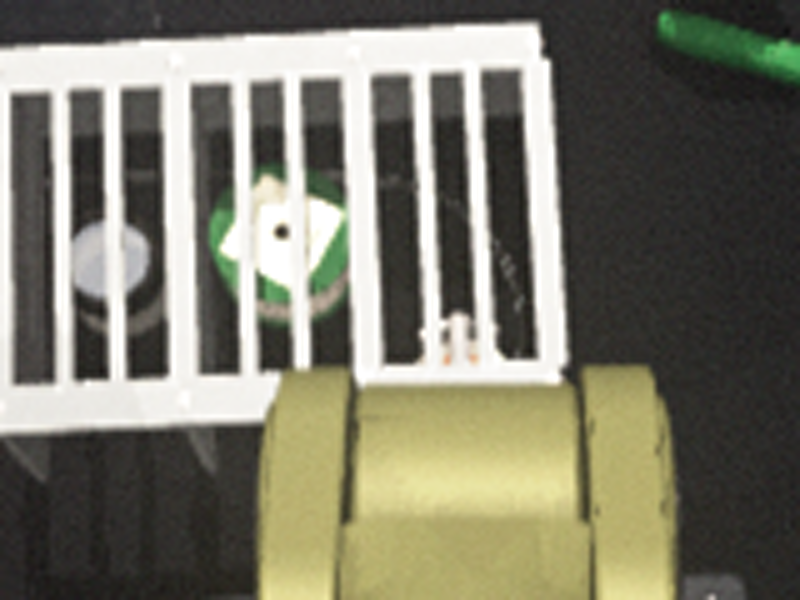

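Emit:
{"op": "step_arm", "data": {"plan": [[[0,0,0],[-0.007,0,0],255],[[0,0,0],[-0.014,0,0],255],[[0,0,0],[-0.021,0,0],255],[[0,0,0],[-0.029,0,0],255],[[0,0,0],[-0.037,0,0],255],[[0,0,0],[-0.045,0,0],255],[[0,0,0],[-0.053,0,0],255],[[0,0,0],[-0.06,0,0],255],[[0,0,0],[-0.065,0,0],255],[[0,0,0],[-0.069,0,0],255]]}}

```text
time: 13.85
position: [0.4211, -0.0959, 0.0196]
tool_rot: [3.141, 0.069, 0.0]
ft_force: [0.8, -0.5, -1.8]
grip_width: 0.229
```

```bash
python3 -c "
from h import *
im=ctrl.get_image('top');crop('top',im,180,100,160,120,5,'pics/t11.png')
im=ctrl.get_image('side');crop('side',im,150,90,210,150,3.8,'pics/s11.png')
for x in(-.02,): p=tgt(x,-.069,0,.001);delta(*p)
print(ctrl.get_state()['joint_positions'])
"
```

```text
t 13.95 pos [ 0.4209 -0.0959  0.0195] f [ 0.2 -0.4 -1.8] w 0.23 tool x yaw 0.0437
rot [0.0002 0.0004 0.0013] shift [-0.0008  0.0003 -0.    ]
[ 0.65464313  0.13016364 -0.50981734  2.17924617  0.08469662  0.85071375
 -1.43465804]
```

View pics/t11.png

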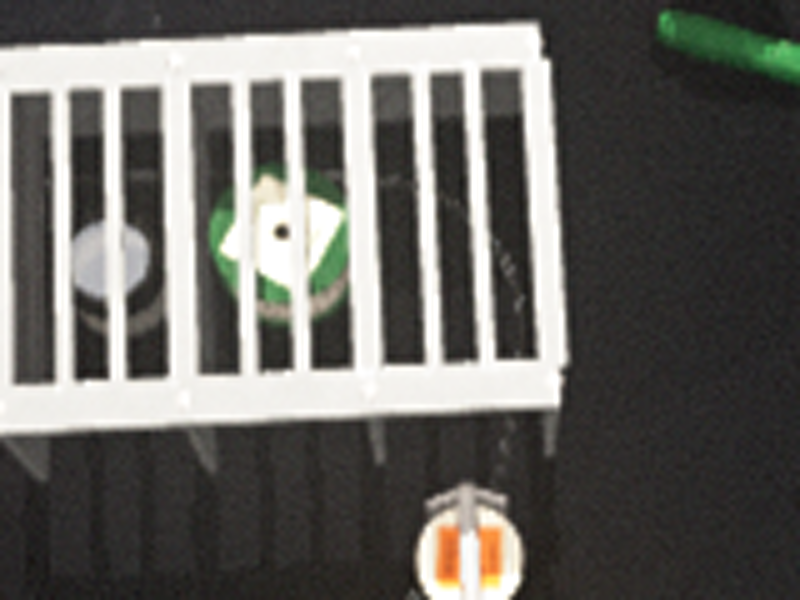

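View pics/s11.png

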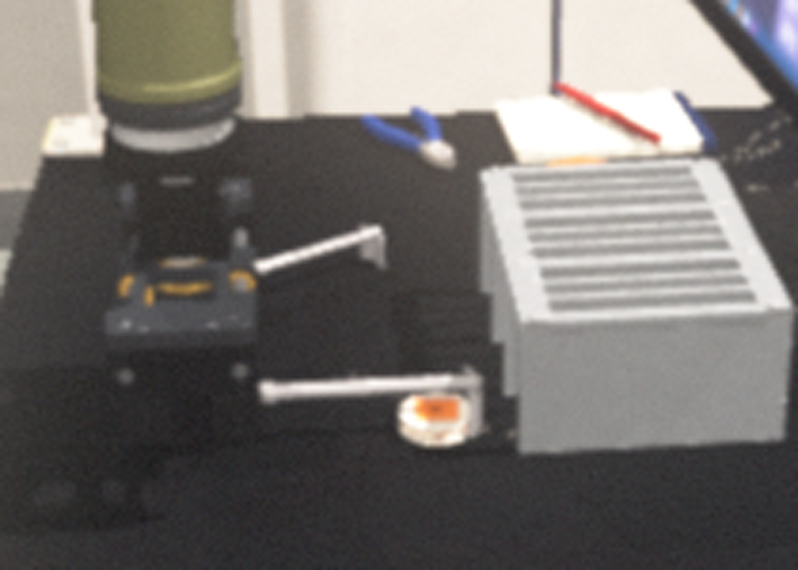

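Emit:
{"op": "step_arm", "data": {"plan": [[[0,0,0],[0.004,0,0],255],[[0,0,0],[0.006,0,0],255],[[0,0,0],[0.006,0,-0.006],255],[[0,0,0],[0.006,0,-0.014],255],[[0,0,0],[0.006,0,-0.024],255],[[0,0,0],[0.006,0,-0.034],255],[[0,0,0],[0.006,0,-0.04],255],[[0,0,0],[0.006,0,-0.04],255],[[0,0,0],[0.006,0,-0.04],255],[[0,0,0],[0.006,0,-0.04],255]]}}

```text
time: 15.2
position: [0.427, -0.0955, 0.0592]
tool_rot: [-3.141, -0.069, 0.001]
ft_force: [0.2, -0.1, -1.2]
grip_width: 0.225
```

```bash
python3 -c "
from h import *
delta([.44,-.27,.0585],-.095)
"
```

```text
t 15.2 pos [ 0.427  -0.0955  0.0592] f [ 0.2 -0.1 -1.2] w 0.225 tool x yaw 0.0438
rot [-0.0002  0.0008  0.1388] shift [0.0054 0.1749 0.0006]
```

Emit:
{"op": "step_arm", "data": {"plan": [[[0,0,0.01],[0,0.015,0],255],[[0,0,0.03],[0,0.04,0],255],[[0,0,0.05],[0,0.065,0],255],[[0,0,0.07],[0.005,0.09,0],255],[[0,0,0.09],[0.005,0.115,0],255],[[0,0,0.11],[0.005,0.14,0],255],[[0,0,0.13],[0.005,0.16,0],255],[[0,0,0.139],[0.005,0.175,0],255],[[0,0,0.139],[0.005,0.175,0],255],[[0,0,0.139],[0.005,0.175,0],255]]}}

```text
time: 16.45
position: [0.4401, -0.2692, 0.0595]
tool_rot: [-3.137, 0.148, 0.0]
ft_force: [0.1, 0.3, -1.5]
grip_width: 0.225
```

Emit:
{"op": "step_arm", "data": {"plan": [[[0,0,0],[0,0,0.008],255],[[0,0,0],[0,0,0.016],255],[[0,0,0],[0,0,0.024],255],[[0,0,0],[0,0,0.031],255],[[0,0,0],[0,0,0.036],255],[[0,0,0],[0,0,0.039],255],[[0,0,0],[0,0,0.04],255],[[0,0,0],[0,0,0.04],255],[[0,0,0],[0,0,0.04],255],[[0,0,0],[0,0,0.04],255]]}}

```text
time: 17.7
position: [0.4401, -0.2703, 0.0197]
tool_rot: [3.138, -0.15, 0.0]
ft_force: [-0.2, 0.4, -1.5]
grip_width: 0.226
```

```bash
python3 -c "
from h import *
im=ctrl.get_image('top');cv2.imwrite('pics/t12.png',im[:,:,::-1])
delta([.44,-.27,.0185],-.095)
"
```

```text
t 17.75 pos [ 0.4401 -0.2703  0.0197] f [-0.3  0.9 -1.6] w 0.229 tool x yaw -0.0952
rot [ 0.0002 -0.0002 -0.0002] shift [-0.0001 -0.0003  0.0012]
```

View pics/t12.png

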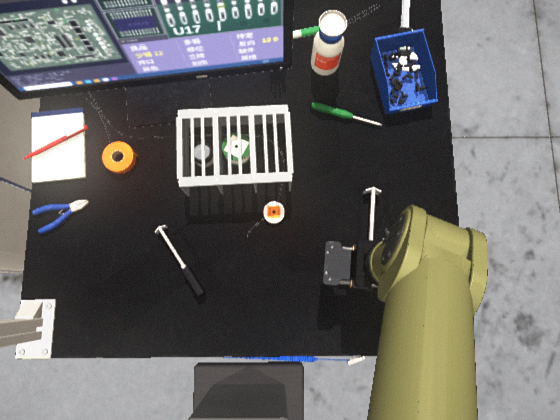

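Emit:
{"op": "step_arm", "data": {"plan": [[[0,0,0],[0,0,0.001],255],[[0,0,0],[0,0,0.001],255],[[0,0,0],[0,0,0.001],130],[[0,0,0],[0,0,0.001],60],[[0,0,0],[0,0,0.001],0],[[0,0,0],[0,0,0.001],0],[[0,0,0],[0,0,0.001],0],[[0,0,0],[0,0,0.001],0],[[0,0,0],[0,0,0.001],0],[[0,0,0],[0,0,0.001],0]]}}

```text
time: 19.0
position: [0.44, -0.2702, 0.0186]
tool_rot: [3.138, -0.149, 0.0]
ft_force: [0.9, -0.4, 0.3]
grip_width: 0.982
```

Emit:
{"op": "step_arm", "data": {"plan": [[[0,0,0],[0,0,0],0],[[0,0,0],[0,0,0],0],[[0,0,0],[0,0,-0.01],0],[[0,0,0],[0,0,-0.025],0],[[0,0,0],[0,0,-0.045],0],[[0,0,0],[0,0,-0.07],0],[[0,0,0],[0,0,-0.1],0],[[0,0,0],[0,0,-0.13],0],[[0,0,0],[0,0,-0.15],0],[[0,0,0],[0,0,-0.15],0]]}}

```text
time: 20.25
position: [0.4413, -0.2709, 0.1713]
tool_rot: [3.135, -0.149, 0.007]
ft_force: [0.1, 0.2, -0.5]
grip_width: 1.001
```

```bash
python3 -c "
from h import *
im=ctrl.get_image('top');cv2.imwrite('pics/t13.png',im[:,:,::-1])
for l in('wick_spool','picker'):print(l,[(round(d['score'],2),d['rect']) for d in ctrl.cut_out('top',l)])
im=ctrl.get_image('side');crop('side',im,150,90,210,180,3.3,'pics/s13.png')
delta([.44,-.27,.0185],-.095)
w=back('top',[[273.5,212]],.011)[0]; print(w,R.from_euler('z',-.0424).apply(w-[.595,-.0198,0]))
"
```

```text
wick_spool [(0.91, [262.3, 201.7, 22.6, 22.2])]
picker [(0.89, [361.2, 187.0, 17.6, 105.5]), (0.77, [157.3, 229.2, 49.7, 67.0])]
t 20.45 pos [ 0.4393 -0.2698  0.1676] f [ 0.7 -0.5 -0.1] w 1.001 tool x yaw -0.0951
rot [-0.0007  0.0015 -0.0001] shift [0.0009 0.0002 0.1491]
[ 0.55491968 -0.08850759  0.011     ] [-0.04295663 -0.06694695  0.011     ]
```

View pics/t13.png

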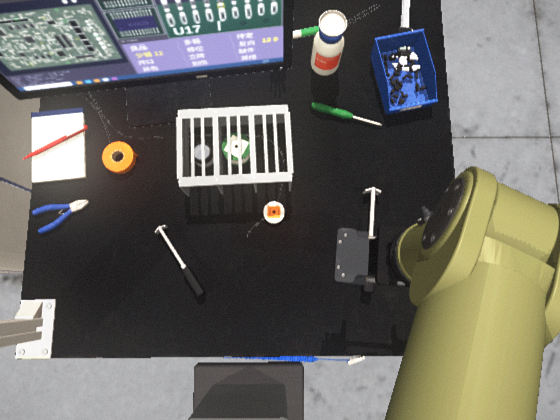

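View pics/s13.png

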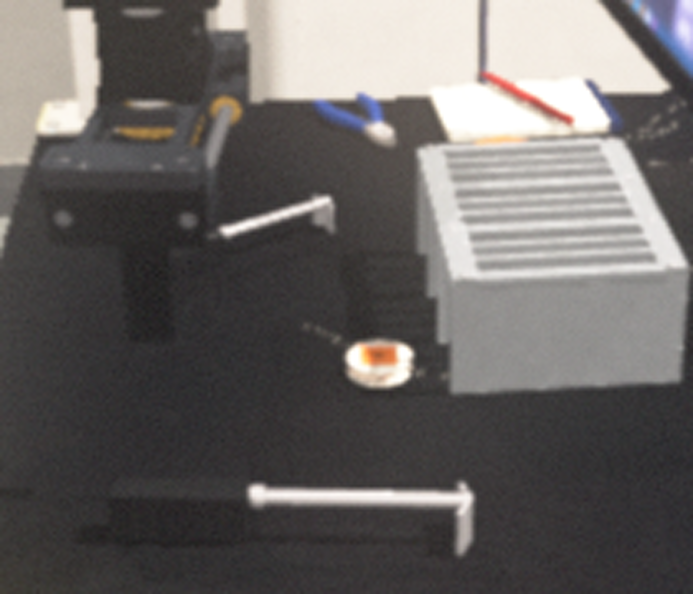

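```bash
python3 -c "
from bench import ctrl
print(ctrl.close_job())"
```

```text
the job is handed in; nothing more can be done
None
```

The wick spool is out of the right-hand bay and lies flat on the bench in front of the rack. I handed the job in at about 20.5 s of the 61 s limit; no verdict was reported.

I picked up the larger of the two pickers, which matches the given size at about 201 mm against 203 mm. I reached in over the spool, lowered the blade behind it, dragged it out and set the picker back down.

What the last checks showed:
- **Wick spool:** its centre is about 43 mm out from the mouth and 67 mm to the right of the rack's middle line. Only the picker appeared to touch it.
- **Picker:** it stands blade down on the bench, over 200 mm to the right of the rack's middle line. The gripper is open and about 150 mm above it.
- **Loupe and solder spool:** in the last top picture both are where they started, judged by eye only.
- **Forces:** the wrist force readings stayed under about 3 N throughout.

Two things were less certain:
- **Camera disagreement:** the two cameras differ by 2 to 4 mm on the rack's and the picker's position along x. I left margin for that by going 6 mm further in before lowering.
- **Lowering the blade:** the arm hid this moment in the pictures. I judged it by the arm's position and the lack of contact force, and the spool then following the blade confirmed it.

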